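# Lock the swing bar of an angled fixture with its clevis pin

## Robot

A 7-joint arm with a two-finger parallel gripper is mounted at the origin on the work surface. World frame = base frame: x ahead of the robot, y to its left, z up, the work surface at z = 0. Lengths are in m, angles in rad, forces in N, time in s.
With the tool pointing down it reaches from about 0.4 to 0.875 m from the base axis. Payload 6.5 kg.
Tool frame: the origin (TCP) lies midway between the tips of the shut fingers; the grasp point (between the pads) lies 19 mm behind it; z points along the fingers, y is the line along which they close (so a half turn about z gives the same grasp; the last joint's range is limited). The gripper opens to 85 mm and grips with 20 to 120 N. Pads are 22 mm wide; open, the fingers measure 114 mm over their backs; the gripper's body (76 mm by 85 mm) begins 54 mm behind the grasp point. The pads swing forward as they close: fully open they stand 13 mm farther back than shut.
Start: joints at [1.081, 0.536, -0.004, 1.538, 0.003, 1.067, -0.071], TCP at [0.267, -0.592, 0.204] pointing down, gripper open.
Joint ranges: [-2.7, 2.7], [-0.37, 2.16], [-1.27, 1.26], [0.24, 2.4], [-1.31, 4.45], [0.19, 1.91], [-2.76, 2.76]. Speed limits (rad/s): [2.39, 2.39, 3.14, 3.14, 3.14, 3.14, 3.14].

## Interface

Orientations are given as [roll, pitch, yaw] about the fixed x, y, z axes, in that order (R = Rz(yaw) Ry(pitch) Rx(roll)).
In Python, from workcell import bot gives the robot as it stands.
- The arm moves only by the shell command python3 jog.py 'ROWS' [FORCE]. ROWS is a JSON list of rows, 1 to 5 of them, each of 5 numbers: dx, dy, dz in m, then a turn about the tool's z in rad, then the opening from 0.0 (shut) to 1.0 (fully open); each row is the pose to reach, as a shift and turn from the pose commanded when the command began, along the tool's axes at that moment; what a row does not reach only later rows make up. A row lasts 1/8 s, in which the tool goes at most 0.0625 m and 0.188 rad, less where a joint would pass 70% of its speed; a pose out of reach is approached as far as the arm can. The fingers move at their own pace and stop on an object; FORCE is the grip in N (left out, the last holds). Time passes only in rows, so rows that do not move let the fingers close. It prints the time, the measured TCP pose, the force, the opening and the grip force at its end.
- bot.state(): the state, without advancing time (a new reading comes with each control period).
- bot.capture(name): name is "scene" or "top" or "wrist"; returns (picture, depth): 480x640x3 uint8, red, green, blue; 480x640 float32, m along the optical axis (not along the pixel's ray), 0 where there is no reading.
- bot.calibration(name): a dict with "camera_matrix" (3x3 intrinsics, pixels), "position" and "rotation" of the camera in the world. Camera axes: x right, y down, z forward; pixel columns grow to the right and rows downward; lengths in m; the calibration is good to about 2 mm. A picture is of the moment at which its call begins: read the wrist's pose just before it. calibration takes no time and is no camera call; for the wrist camera it gives the pose at the moment of the call.
- bot.finish_job(): hands the job in; it is judged then, once.
The state is a dict: "clock": time; "joint_pos": joint angles; "qvel": joint speeds; "joint_efforts": joint torques, N m; "tcp_pos": TCP position; "tcp_rot": TCP orientation; "wrist_force": force on the tool from outside, world axes, zero at the start; "moment": the same for the moment, N m; "gripper_width": opening from 0.0 (shut) to 1.0 (fully open); "finger_force": force on a finger pad.
Only numpy, scipy, OpenCV 4.12 (cv2) and the standard library are available. Lean on these libraries where they do the work, as an engineer would, in place of code of your own. Each camera call takes 0.05 s, during which the arm holds its last target. There are 200 camera calls.

## Task

The fallen oil bottle blocks the swing bar of the angled fixture: first stand it upright, cap up, wholly on the rubber mat. Then swing the bar up to its stop, so that its eye lies between the two ears of the yoke, take the long pin from the rack and push it through both ears and the eye until its collar sits on the upper ear. Leave the short pin and the screw in the rack and the loose cover plate alone.

Things in the scene. Friction and masses are not known exactly. Their poses are not given: they have to be found in the camera images.
- fixture: Fixed grey fixture, 240 mm wide (its y), with a sloping steel bed facing the robot, 30 degrees to the bench, and a square cover plate bolted on its middle. Origin: centre of the underside. x points away from the robot (up the slope), y left, z up. The bed's front edge is at x -61, z 27 mm, its rear edge at x 87, z 112 mm.
- yoke: Steel yoke at the upper left of the bed: two parallel ears 44 x 44 x 10 mm with 15 mm bores, joined by a web on the up-slope side. Origin: on the bore axis, on the bed surface. z: along the bores, out of the bed (30 degrees off vertical, leaning to the robot); x: up the slope; y: left. Along z: lower ear 16 to 26 mm, gap for the bar's eye 26 to 40, upper ear 40 to 50.
- bore_mouth (a point): Centre of the bore's mouth on the top face of the yoke's upper ear (yoke z = 50 mm), 1.5 mm chamfer. Axes as the yoke. The collar of a pin fully home sits here; the tip end is then at yoke z = 4 mm, just clear of the bed.
- swing_bar (a joint): Angle (rad) of the dark steel swing bar, about an axis parallel to the yoke's z. 0: home at its stop, eye in line with the yoke's bores; grows as it swings down the slope to the robot (anticlockwise from above), 1.65 at most; starts 1.35 to 1.55. Bar 30 mm wide, 10 thick, 38 at the eye, end 169 mm from the pivot. It stays where left; moving it takes about 4 N at the grip post.
- bar_pivot (a point): On the swing bar's pivot axis, at the right of the bed, mid thickness of the bar: in the yoke's frame x = 0, y = -150, z = 33 mm. Axes as the yoke.
- bar_grip (a point): Black round grip post standing on the swing bar, 16 mm diameter, 40 mm tall, its axis parallel to the yoke's z, 90 mm from the pivot axis, foot at yoke z = 38 mm and top at 78 mm. This point is on its axis, 24 mm above its foot.
- bar_eye (a point): Centre of the 15 mm bore in the free end of the swing bar, 150 mm from the pivot axis, mid thickness of the bar.
- pin: The long clevis pin, steel: shank 12 mm diameter and 46 mm long with a tapered tip (8 mm flat end, 6 mm long), then a collar 24 mm diameter and 4 mm thick, then a round grip 18 mm diameter and 30 mm long. Origin: centre of the tip end; z along the pin towards the grip. Stands upright in the rack, tip 10 mm above its underside. Collar underside is at z = 46 mm, grip from 50 to 80 mm. 0.12 kg.
- short_pin: Bystander: the same kind of pin but with a shank of only 30 mm, so it stands 16 mm lower in the rack. Origin: centre of the tip end. Leave in the rack.
- screw: Bystander: cap screw standing in the rack, 12 mm shank 46 mm long with a dark low round head (22 mm diameter, 12 mm tall), no collar or grip. Origin: centre of the tip end. Leave in the rack.
- rack: Fixed aluminium block, 60 x 170 x 36 mm (x, y, z) with three blind holes 13 mm in diameter and 26 mm deep in a row along its y, 55 mm apart. Origin: centre of its underside. Which pin stands in which hole varies, and the rack may be on the left or the right of the fixture, with the mat on the other side.
- bottle: Square white plastic oil bottle with a round black cap: body 42 x 42 mm and 112 mm tall, 148 mm with the cap (cap 33 mm diameter from 120 to 148 mm), about 0.22 kg. Origin: centre of its base; z: from base to cap. It is closed. It lies on the bench in front of the fixture with its cap to the left (+y), in the way of the swing bar.
- mat: Fixed square black rubber mat, 130 x 130 mm and 4 mm thick, lying on the bench. Origin: centre of its underside.
- cover_plate: Bystander: loose square steel cover plate 75 x 75 x 11 mm lying flat on the bench at the right of the fixture. Origin: centre of its underside. Leave it alone.

How it is judged:
By the outcome, as a careful person would: the job done as asked, in the order asked, and still so for the second after the job is handed in, with the robot touching nothing.
It also fails if it takes over 72 s, if anything falls off the work surface, if the arm or the gripper's body presses on something with over 40 N, if the wrist force passes 120 N, or if a joint passes its speed limit or range.

## Working session

There is one attempt and no reset: what is moved stays moved. The work goes in short steps, Python scripts to look and compute and a shell command to move; the robot and the scene stay as the last step left them, time stands still between calls to the robot, and variables do not carry over. Pictures are saved under pics/ and viewed, at most 10 in all, crops included, and the job is handed in when it is done.

```bash
ls; mkdir -p pics; python3 - <<'E'
from workcell import bot
import cv2,numpy as np
s=bot.state();print(s)
for n in("scene","top"):
    p,d=bot.capture(n);cv2.imwrite(f"pics/{n}0.png",p[:,:,::-1]);np.save(f"pics/{n}0.npy",d);c=bot.calibration(n);print(n,c)
E
```

```text
jog.py
pics
workcell.py
{'clock': 0.0, 'joint_pos': array([ 1.08079952,  0.53719426, -0.00442779,  1.53885367,  0.00256238,
        1.06733507, -0.07121424]), 'qvel': array([ 0.00322049,  0.00082674, -0.00077777, -0.00025486, -0.00109784,
       -0.00048458, -0.00126665]), 'joint_efforts': array([-5.14167277e-04, -5.83410215e+01,  1.04873501e+00, -2.59101963e+01,
        1.23456842e-02,  9.56046599e-03, -2.45485936e-06]), 'tcp_pos': array([ 0.26699741, -0.59187798,  0.20300263]), 'tcp_rot': array([-3.13981088e+00,  1.03452152e-04,  4.23827069e-01]), 'wrist_force': array([-0.82798885,  0.36058836, -0.39574179]), 'moment': array([ 0.01190729, -0.0513157 , -0.03225119]), 'finger_force': 0.0, 'gripper_width': 0.9978422083282484}
scene {'camera_matrix': array([[532.11830652,   0.        , 317.72868962],
       [  0.        , 532.11830652, 240.04840923],
       [  0.        ,   0.        ,   1.        ]]), 'position': array([1.04168043, 0.74166409, 0.78356937]), 'rotation': array([-2.21810286,  0.02406395,  2.57008969])}
top {'camera_matrix': array([[560.83547982,   0.        , 326.09825117],
       [  0.        , 560.83547982, 247.67990245],
       [  0.        ,   0.        ,   1.        ]]), 'position': array([ 0.39280053, -0.0215054 ,  1.39157385]), 'rotation': array([-2.99599358,  0.00433514, -1.54442099])}
```

View pics/scene0.png

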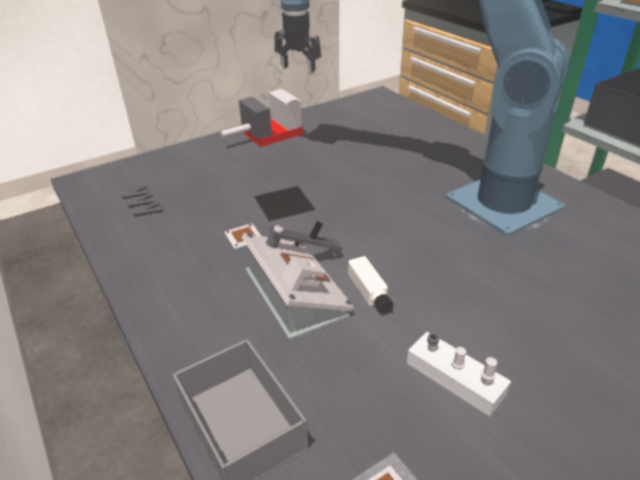

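View pics/top0.png

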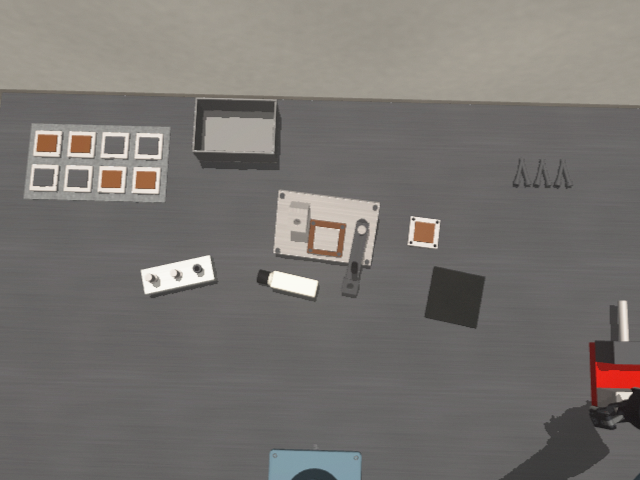

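The top view, where up is +x and left is +y, shows:
- Bottle at (290,284), with its cap at (263,277).
- Mat at (455,297), on the right.
- Bar pivot at (361,229), with its eye at (350,287).
- Yoke at about (299,222).
- Rack at (178,275), on the left. The leftmost pin, at (152,278), looks tallest and the dark screw is at (197,268).

The tool can only translate and yaw, so I'll have to tilt the bottle and pin by pivoting them in the grip.

```bash
cat > h.py <<'E'
from workcell import bot
import cv2,numpy as np
from scipy.spatial.transform import Rotation as R
rot=lambda r:R.from_euler('xyz',r).as_matrix()
def ray(c,u,v):
    d=rot(c['rotation'])@np.linalg.inv(c['camera_matrix'])@np.array([u,v,1.]); return c['position'],d   # depth-scaled
def plane(c,u,v,z):
    p,d=ray(c,u,v); return p+d*(z-p[2])/d[2]
def dep(c,D,u,v,k=1):
    u,v=int(round(u)),int(round(v)); w=D[v-k:v+k+1,u-k:u+k+1]; p,d=ray(c,u,v); return p+d*np.median(w[w>0])
def cloud(c,D):
    v,u=np.mgrid[:480,:640]; K=c['camera_matrix']; q=np.stack([(u-K[0,2])/K[0,0]*D,(v-K[1,2])/K[1,1]*D,D],-1)
    return q@rot(c['rotation']).T+c['position']
def tool(p,s=None):  # world displacement target TCP -> tool axes
    s=s or bot.state(); return rot(s['tcp_rot']).T@(np.array(p)-s['tcp_pos'])
def snap(n,f):
    p,d=bot.capture(n); cv2.imwrite(f"pics/{f}.png",p[:,:,::-1]); np.save(f"pics/{f}.npy",d); return p,d
E
cat > m.py <<'E'
from h import *
np.set_printoptions(precision=4,suppress=True)
c=bot.calibration("top"); D=np.load("pics/top0.npy"); P=cloud(c,D); im=cv2.imread("pics/top0.png")
for n,u,v in [("pinL",152,278),("pinM",175,273),("screw",197,268),("rack",163,277),("pivot",361,229),("eye",350,287),("grip",354,268),("yoke",297,222),("bottle",293,284),("cap",263,277),("mat",455,297),("bench",400,330)]:
    print(n,dep(c,D,u,v))
def rect(mask,x0,y0,x1,y1,z):
    m=np.zeros(mask.shape,np.uint8); m[y0:y1,x0:x1]=mask[y0:y1,x0:x1]*255
    k=max(cv2.findContours(m,0,2)[0],key=cv2.contourArea); r=cv2.boxPoints(cv2.minAreaRect(k)); return np.array([plane(c,*q,z) for q in r])
g=im.min(2)
for n,a in [("bottle",(g>180,265,262,325,305,.042)),("rack",(g>130,135,250,220,300,.036)),("mat",(im.max(2)<35,415,255,495,335,.004)),("fixt",(g>95,268,185,385,270,.07))]:
    r=rect(*a); print(n,r[:,:2].tolist(),r.mean(0)[:2], [np.linalg.norm(r[i]-r[i-1]) for i in (1,2)])
for n,(u0,v0,u1,v1) in {"L":(140,265,162,290),"M":(165,262,185,285),"S":(188,258,207,280),"post":(345,255,362,285),"yoke":(285,200,312,245)}.items():
    q=P[v0:v1,u0:u1].reshape(-1,3); t=q[:,2].max(); s=q[q[:,2]>t-.006]; print(n,t,s.mean(0),len(s))
E
python3 m.py
```

```text
pinL [0.502  0.3942 0.0858]
pinM [0.5159 0.3435 0.0775]
screw [0.5298 0.2941 0.07  ]
rack [0.5092 0.3833 0.0366]
pivot [ 0.6247 -0.0903  0.1194]
eye [ 0.4976 -0.0711  0.0253]
grip [ 0.5355 -0.0765  0.1053]
yoke [0.6412 0.0589 0.0991]
bottle [0.5    0.0669 0.0425]
cap [0.5154 0.1406 0.0373]
mat [ 0.4813 -0.331   0.0048]
bench [ 0.3972 -0.1968 -0.0003]
bottle [[0.49495326195911166, 0.13014453695366912], [0.5344411510217801, 0.12254843898424986], [0.5104864818007318, 0.007582885613122002], [0.47122583736841606, 0.01563249228337131]] [0.5028 0.069 ] [np.float64(0.040211865002591315), np.float64(0.11743468243844954)]
rack [[0.5261921434176987, 0.44374490002102085], [0.5680911549287098, 0.2734750025568277], [0.5076110777165513, 0.2570107617192256], [0.46618935243034776, 0.4262337333443634]] [0.517  0.3501] [np.float64(0.17534926617487362), np.float64(0.06268102556553466)]Traceback (most recent call last):
  File "m.py", line 11, in <module>
    r=rect(*a); print(n,r[:,:2].tolist(),r.mean(0)[:2], [np.linalg.norm(r[i]-r[i-1]) for i in (1,2)])
  File "m.py", line 8, in rect
    k=max(cv2.findContours(m,0,2)[0],key=cv2.contourArea); r=cv2.boxPoints(cv2.minAreaRect(k)); return np.array([plane(c,*q,z) for q in r])
ValueError: max() iterable argument is empty
```

```bash
sed -i 's/im.max(2)<35/im.max(2)<45/; s/^    r=rect(\*a);/    try: r=rect(*a)\n    except Exception as e: print(n,e); continue\n   /' m.py; cat >> m.py <<'E'
print(im[297,440:470:10],im[330,400])
# bed plane
q=P[190:268,272:382].reshape(-1,3); q=q[(q[:,2]>.02)]
for _ in range(8):
    m=q.mean(0) ; n=np.linalg.svd(q-m,full_matrices=False)[2][2]; n*=np.sign(n[2]); e=np.abs((q-m)@n); q=q[e<max(.003,np.percentile(e,85))]
print("bed n",n,"pt",m,len(q),np.degrees(np.arccos(n[2])),"yaw",np.degrees(np.arctan2(-n[1],-n[0])))
E
python3 m.py | tail -9
```

```text
L 1.3915738472308476 [ 0.3928 -0.0215  1.3916] 3
M 1.3915738472308476 [ 0.3928 -0.0215  1.3916] 1
S 0.07701687780280064 [0.5311 0.2938 0.0729] 27
post 1.3915738472308476 [ 0.3928 -0.0215  1.3916] 1
yoke 1.3915738472308476 [ 0.3928 -0.0215  1.3916] 3
[[50 53 54]
 [49 53 53]
 [49 50 53]] [ 98 101 102]
bed n [-0.4854  0.0505  0.8728] pt [ 0.6457 -0.0048  0.0758] 2301 29.210341314896805 yaw -5.942993380327761
```

```bash
python3 -c "
from h import *
print(tool([.518,.1424,.2]))"
```

```text
[ 0.53078118 -0.56615859  0.00391094]
```

```bash
python3 jog.py '[[0.04,-0.04,0,0,1],[0.08,-0.085,0,0,1],[0.12,-0.128,0,0,1],[0.16,-0.17,0,0,1],[0.2,-0.213,0,0,1]]' 20; python3 jog.py '[[0.04,-0.042,0,0,1],[0.08,-0.085,0,0,1],[0.12,-0.128,0,0,1],[0.16,-0.17,0,0,1],[0.2,-0.213,0,0,1]]'; python3 jog.py '[[0.04,-0.042,0,-0.18,1],[0.08,-0.085,0,-0.36,1],[0.13,-0.14,0,-0.54,1],[0.131,-0.14,0,-0.72,1],[0.131,-0.14,0,-0.9,1]]'
python3 -c "
from h import *
print(tool([.518,.1424,.1]))"
```

```text
clock: 0.72
tcp_pos: [0.3623, -0.3141, 0.2038]
tcp_rot: [-3.142, 0.0, 0.424]
wrist_force: [0.9, 0.7, 0.4]
gripper_width: 1.002
finger_force: 0.0
clock: 1.35
tcp_pos: [0.457, -0.038, 0.2039]
tcp_rot: [3.141, -0.0, 0.423]
wrist_force: [1.3, -0.2, 0.3]
gripper_width: 1.0
finger_force: 0.0
clock: 1.98
tcp_pos: [0.5183, 0.1438, 0.2035]
tcp_rot: [-3.141, -0.001, 1.333]
wrist_force: [0.4, -1.0, -0.0]
gripper_width: 1.001
finger_force: 0.0
[-0.00146471  0.00016303  0.10345176]
```

```bash
python3 -c "
from h import *
snap('wrist','w1');print(bot.calibration('wrist'))"
```

```text
{'camera_matrix': array([[367.49500489,   0.        , 322.57661957],
       [  0.        , 367.49500489, 231.78292407],
       [  0.        ,   0.        ,   1.        ]]), 'position': array([0.53491332, 0.21011854, 0.37322465]), 'rotation': array([ 2.85963961e+00,  1.13091195e-03, -2.33503075e-01])}
```

View pics/w1.png

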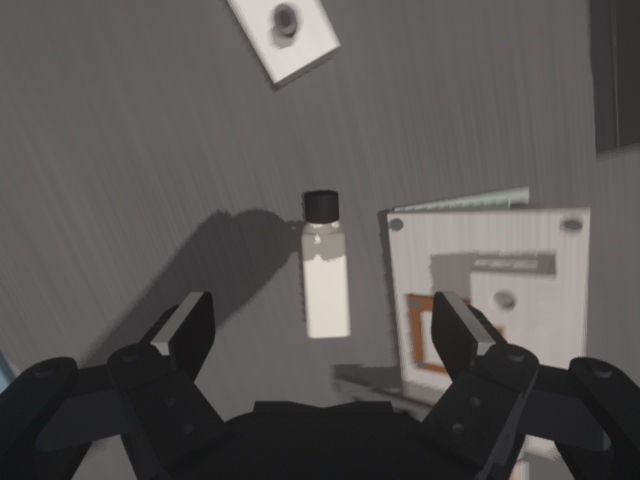

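The cap is at (322,207), the bottle base's far edge is near (328,338), and the yoke bore is at (504,299).

```bash
python3 -c "
from h import *
np.set_printoptions(precision=4,suppress=True)
c=bot.calibration('wrist');D=np.load('pics/w1.npy')
print('cap',plane(c,322,193,.021),plane(c,322,207,.03),'base',plane(c,328,338,.042),'sh',plane(c,323,225,.042))
print('bore',[dep(c,D,u,v) for u,v in((504,285),(504,312),(488,298),(520,299))])
a=plane(c,328,338,.042);b=plane(c,322,207,.03);d=(b-a)[:2];print(np.arctan2(d[1],d[0]))
print(tool([.516,.1405,.003]))
"
```

```text
cap [0.5194 0.1491 0.021 ] [0.5167 0.1376 0.03  ] base [0.4915 0.0054 0.042 ] sh [0.5143 0.1232 0.042 ]
bore [array([0.6384, 0.0695, 0.1243]), array([0.6366, 0.0468, 0.1234]), array([0.628 , 0.0581, 0.1182]), array([0.6467, 0.0583, 0.1289])]
1.382786929166674
[-0.0025 -0.0015  0.2004]
```

```bash
python3 jog.py '[[-0.004,0,0.06,-0.04,1],[-0.008,0,0.12,-0.04,1],[-0.008,0,0.17,-0.04,1],[-0.008,0,0.201,-0.04,1],[-0.008,0,0.201,-0.04,1]]' 20;  python3 jog.py '[[0,0,0,0,0.2],[0,0,0,0,0.2],[0,0,0,0,0.2],[0,0,0,0,0.2],[0,0,0,0,0.2]]' 25
```

```text
clock: 2.65
tcp_pos: [0.5144, 0.1331, 0.0009]
tcp_rot: [-3.137, 0.003, 1.362]
wrist_force: [-0.2, 0.7, 0.6]
gripper_width: 1.001
finger_force: 0.0
clock: 3.28
tcp_pos: [0.5171, 0.1347, 0.0038]
tcp_rot: [3.14, -0.001, 1.364]
wrist_force: [-1.7, 1.4, 6.6]
gripper_width: 0.254
finger_force: 19.8
```

```bash
python3 -c "
from h import *
s=bot.state();print(s['gripper_width'],s['finger_force'],s['wrist_force']);snap('wrist','w2')"
```

```text
0.25448450270605943 19.821921586990356 [-1.70399015  1.37853955  6.64796425]
```

View pics/w2.png

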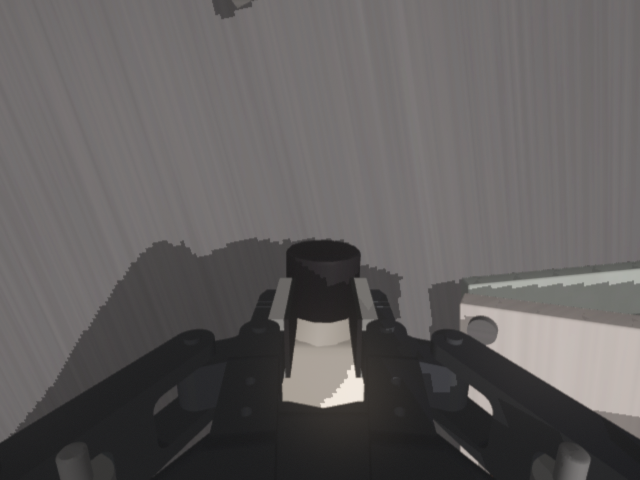

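The pads hold the cap, with its centre near (323,290). Lifting to see whether the bottle swings down.

```bash
python3 jog.py '[[0,0,-0.04,0,0.2],[0,0,-0.1,0,0.2],[0,0,-0.15,0,0.2],[0,0,-0.19,0,0.2],[0,0,-0.2,0,0.2]]' ; python3 -c "
from h import *
snap('wrist','w3');snap('scene','s3');print(tool([.47,-.26,.2]));cv2.imwrite('pics/c3.png',np.hstack([cv2.imread('pics/w3.png')[150:,150:500],cv2.imread('pics/s3.png')[150:,200:550]]))"
```

```text
clock: 3.95
tcp_pos: [0.5181, 0.1345, 0.2059]
tcp_rot: [3.137, -0.002, 1.364]
wrist_force: [-0.4, -0.2, 0.0]
gripper_width: 0.199
finger_force: 0.0
[-0.39527595  0.03500599  0.00364298]
```

View pics/c3.png

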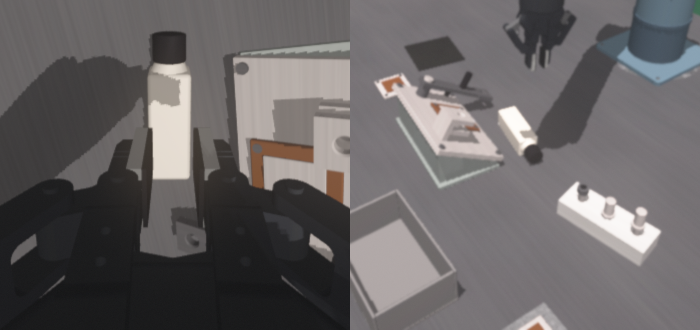

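The grip slipped off the round cap because the pads closed above its middle. The bottle is still in place, with the cap end at (319,183) and the base edge at (320,328) in the wrist image. I'll regrip on the flat body just below the shoulder.

```bash
python3 -c "
from h import *
np.set_printoptions(precision=4,suppress=True)
c=bot.calibration('wrist');im=cv2.imread('pics/w3.png')
m=((im.min(2)>150)*255).astype(np.uint8);m[:200]=0;m[328:]=0;m[:,:285]=0;m[:,350:]=0
k=max(cv2.findContours(m,0,2)[0],key=cv2.contourArea);r=cv2.boxPoints(cv2.minAreaRect(k));w=np.array([plane(c,*q,.042) for q in r]);print(w)
e=plane(c,319,183,.021);b=plane(c,320,328,.042);d=(e-b)[:2];print(e,b,np.linalg.norm(d));L=np.linalg.norm(d);d/=L;print(np.arctan2(d[1],d[0]))
t=b[:2]+d*.107;print(t,tool([*t,.002]))
"
```

```text
[[0.4681 0.0146 0.042 ]
 [0.4947 0.1303 0.042 ]
 [0.5318 0.1224 0.042 ]
 [0.5088 0.0059 0.042 ]]
[0.5178 0.1506 0.021 ] [0.4887 0.009  0.042 ] 0.1445742531537798
1.3681188239088524
[0.5102 0.1138] [-0.0213 -0.0029  0.2017]
```

```bash
python3 jog.py '[[-0.02,-0.003,0.05,0,1],[-0.02,-0.003,0.11,0,1],[-0.02,-0.003,0.16,0,1],[-0.02,-0.003,0.203,0,1],[-0.02,-0.003,0.203,0,1]]' 30;  python3 jog.py '[[0,0,0,0,0.3],[0,0,0,0,0.3],[0,0,0,0,0.3],[0,0,0,0,0.3],[0,0,0,0,0.3]]'; python3 jog.py '[[0,0,-0.04,0,0.3],[0,0,-0.1,0,0.3],[0,0,-0.15,0,0.3],[0,0,-0.19,0,0.3],[0,0,-0.2,0,0.3]]' ; python3 -c "
from h import *
snap('wrist','w4');snap('scene','s4');print(tool([.47,-.26,.2]));cv2.imwrite('pics/c4.png',np.hstack([cv2.imread('pics/w4.png')[150:,150:500],cv2.imread('pics/s4.png')[150:,200:550]]))"
```

```text
clock: 4.68
tcp_pos: [0.5052, 0.1141, -0.0038]
tcp_rot: [-3.133, 0.004, 1.365]
wrist_force: [-1.2, 0.1, 0.8]
gripper_width: 1.0
finger_force: 0.0
clock: 5.3
tcp_pos: [0.5109, 0.1153, 0.0016]
tcp_rot: [3.139, -0.001, 1.364]
wrist_force: [-1.1, -0.5, 5.7]
gripper_width: 0.481
finger_force: 29.8
clock: 5.92
tcp_pos: [0.5111, 0.1155, 0.203]
tcp_rot: [3.136, -0.002, 1.363]
wrist_force: [-0.5, 0.0, -2.8]
gripper_width: 0.479
finger_force: 31.6
[-0.37513387  0.03811677  0.00061049]
```

View pics/c4.png

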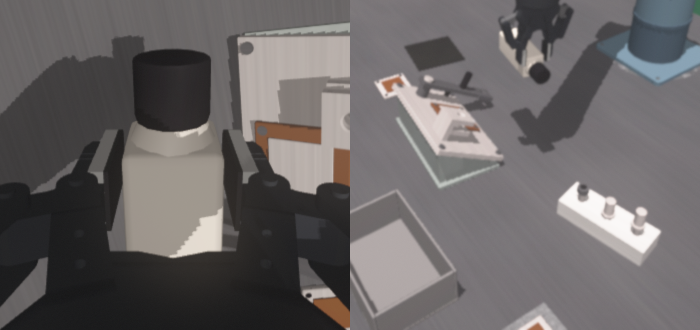

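The bottle is held level at the shoulder, with the cap at (172,85) in the left crop. Carrying it to the mat.

```bash
python3 jog.py '[[-0.05,0.01,0,0,0.3],[-0.11,0.021,0,0,0.3],[-0.17,0.033,0,0,0.3],[-0.23,0.045,0,0,0.3],[-0.285,0.056,0,0,0.3]]'; python3 jog.py '[[-0.02,0.006,0.03,0,0.3],[-0.03,0.006,0.08,0,0.3],[-0.03,0.006,0.13,0,0.3],[-0.03,0.006,0.17,0,0.3],[-0.03,0.006,0.185,0,0.3]]'; python3 -c "
from h import *
print(tool([.507,-.206,.0056]))"
```

```text
clock: 6.65
tcp_pos: [0.504, -0.1774, 0.1978]
tcp_rot: [-3.138, -0.0, 1.363]
wrist_force: [1.1, 0.3, -2.3]
gripper_width: 0.476
finger_force: 31.6
clock: 7.28
tcp_pos: [0.5021, -0.2047, 0.0111]
tcp_rot: [-3.135, -0.001, 1.364]
wrist_force: [0.8, 0.5, -0.6]
gripper_width: 0.485
finger_force: 31.7
[-0.00029468  0.005062    0.0054861 ]
```

```bash
python3 jog.py '[[0,0.003,0.006,0,0.3],[0,0.003,0.006,0,0.3],[-0.004,0.003,-0.008,0,0.3],[-0.01,0.003,-0.02,0,0.3],[-0.018,0.003,-0.033,0,0.3]]'; python3 jog.py '[[-0.009,0,-0.011,0,0.3],[-0.02,0,-0.021,0,0.3],[-0.032,0,-0.03,0,0.3],[-0.045,0,-0.038,0,0.3],[-0.058,0,-0.044,0,0.3]]'; python3 -c "
from h import *
snap('wrist','w5');snap('scene','s5');cv2.imwrite('pics/c5.png',np.hstack([cv2.imread('pics/w5.png')[150:,150:500],cv2.resize(cv2.imread('pics/s5.png')[130:240,200:320],None,fx=3,fy=3)]))"
```

```text
clock: 7.9
tcp_pos: [0.5051, -0.2251, 0.0497]
tcp_rot: [3.14, 0.001, 1.364]
wrist_force: [-0.1, 0.3, -1.6]
gripper_width: 0.48
finger_force: 31.7
clock: 8.52
tcp_pos: [0.4925, -0.2819, 0.0923]
tcp_rot: [-3.142, 0.0, 1.364]
wrist_force: [0.1, -0.4, -0.8]
gripper_width: 0.481
finger_force: 31.7
```

View pics/c5.png

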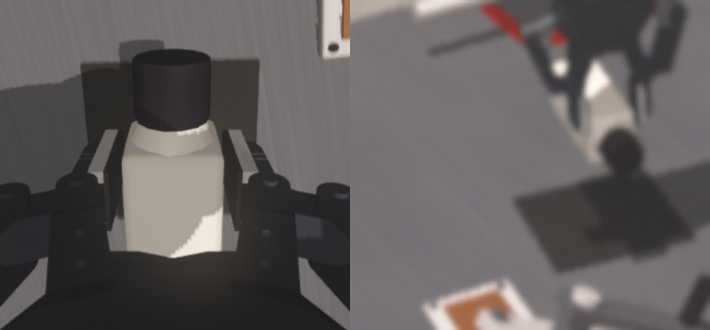

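The bottle is still level: the pads hold too firmly for gravity to swing it. I'll turn it by levering instead:
1. Press the cap down on the yoke's top front edge to start the tilt.
2. Push the base against the fixture's side wall to finish it.

```bash
python3 jog.py '[[0,0,-0.06,0.18,0.3],[0,0,-0.12,0.36,0.3],[0,0,-0.128,0.54,0.3],[0,0,-0.128,0.72,0.3],[0,0,-0.128,0.9,0.3]]'; python3 jog.py '[[0,0,0,0.18,0.3],[0,0,0,0.36,0.3],[0,0,0,0.54,0.3],[0,0,0,0.57,0.3],[0,0,0,0.57,0.3]]'; python3 -c "
from h import *
print(bot.state()['joint_pos'],tool([.595,.0626,.15]))
c=bot.calibration('top');P=cloud(c,np.load('pics/top0.npy'))
q=P[190:270,262:300].reshape(-1,3)
for lo in(.035,.05,.065,.08):
  k=q[(abs(q[:,2]-lo)<.008)&(q[:,0]>.55)&(q[:,0]<.72)]; i=k[:,1].argsort()[-4:];print(lo,k[i])"
```

```text
clock: 9.25
tcp_pos: [0.4928, -0.2802, 0.2197]
tcp_rot: [-3.141, 0.0, 0.459]
wrist_force: [-0.9, -0.1, -1.6]
gripper_width: 0.482
finger_force: 31.7
clock: 9.88
tcp_pos: [0.4928, -0.2805, 0.2196]
tcp_rot: [-3.141, 0.0, -0.103]
wrist_force: [0.3, -0.2, -2.1]
gripper_width: 0.479
finger_force: 31.7
[ 0.55608302  0.38418269 -0.15202156  1.73973321  0.06645077  1.02308346
 -1.29328416] [ 0.06643341 -0.35179365  0.06969007]
0.035 [[0.58517818 0.11702219 0.03347786]
 [0.57845271 0.11723675 0.02846742]
 [0.59268955 0.11738189 0.03285351]
 [0.58353996 0.1175304  0.02752529]]
0.05 [[0.6010839  0.11429107 0.04310916]
 [0.61263335 0.11429756 0.04787832]
 [0.60825832 0.1144455  0.04448165]
 [0.61074833 0.11455894 0.04432536]]
0.065 [[0.63021247 0.11140828 0.06026061]
 [0.62805675 0.11147682 0.05860803]
 [0.63719154 0.11149576 0.06227757]
 [0.64417561 0.11159115 0.0642116 ]]
0.08 [[0.64990179 0.10861624 0.07286241]
 [0.6547034  0.10877021 0.07323335]
 [0.67511702 0.10889917 0.08058349]
 [0.66645428 0.10902979 0.07542873]]
```

```bash
python3 jog.py '[[0.011,-0.058,0,0,0.3],[0.022,-0.117,0,0,0.3],[0.033,-0.176,0,0,0.3],[0.044,-0.235,0,0,0.3],[0.055,-0.293,0,0,0.3]]'; python3 jog.py '[[0.01,-0.058,0,0,0.3],[0.011,-0.058,0.03,0,0.3],[0.011,-0.058,0.065,0,0.3],[0.011,-0.058,0.08,0,0.3],[0.011,-0.058,0.08,0,0.3]]'
```

```text
clock: 10.5
tcp_pos: [0.5789, 0.0064, 0.22]
tcp_rot: [-3.142, -0.0, -0.103]
wrist_force: [0.7, -1.2, -1.8]
gripper_width: 0.478
finger_force: 31.7
clock: 11.12
tcp_pos: [0.5951, 0.0608, 0.1393]
tcp_rot: [3.141, 0.002, -0.105]
wrist_force: [-0.8, -0.2, -1.5]
gripper_width: 0.478
finger_force: 31.7
```

```bash
python3 jog.py '[[0,-0.002,0.008,0,0.3],[0,-0.002,0.015,0,0.3],[0,-0.002,0.022,0,0.3],[0,-0.002,0.025,0,0.3]]';python3 jog.py '[[0,0,0.005,0,0.3],[0,0,0.01,0,0.3],[0,0,0.013,0,0.3]]'
```

```text
clock: 11.62
tcp_pos: [0.5952, 0.0633, 0.1148]
tcp_rot: [3.141, 0.001, -0.106]
wrist_force: [-5.5, 0.8, 6.1]
gripper_width: 0.48
finger_force: 32.4
clock: 12.0
tcp_pos: [0.5928, 0.0635, 0.1013]
tcp_rot: [3.14, 0.006, -0.105]
wrist_force: [-9.9, 0.8, 5.4]
gripper_width: 0.479
finger_force: 31.8
```

```bash
python3 jog.py '[[0,0,0.005,0,0.3],[0,0,0.01,0,0.3],[0,0,0.013,0,0.3]]';python3 -c "
from h import *
snap('wrist','w6');snap('scene','s6');cv2.imwrite('pics/c6.png',np.hstack([cv2.imread('pics/w6.png')[150:,150:500],cv2.resize(cv2.imread('pics/s6.png')[150:370,200:400],None,fx=1.5,fy=1.5)]))"
```

```text
clock: 12.38
tcp_pos: [0.5932, 0.0636, 0.0886]
tcp_rot: [3.141, 0.005, -0.106]
wrist_force: [-8.5, 1.4, 7.1]
gripper_width: 0.48
finger_force: 29.4
```

View pics/c6.png

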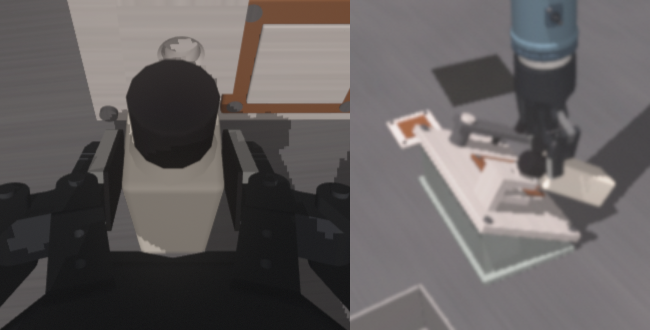

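The cap has tilted up, about 30°, and is seen almost end-on at (173,110) in the left crop. I'll press a little further.

```bash
python3 jog.py '[[0.002,0,0.005,0,0.3],[0.004,0,0.009,0,0.3],[0.006,0,0.012,0,0.3],[0.006,0,0.012,0,0.3]]';python3 -c "
from h import *
p,D=snap('wrist','w7');c=bot.calibration('wrist');s=bot.state()
P=cloud(c,D)-s['tcp_pos'];im=p.max(2)
m=(im<60)&(abs(P[...,1])<.02)&(P[...,2]>.01)&(P[...,2]<.08)&(P[...,0]>.0)&(P[...,0]<.08)
q=P[m];mm=np.median(q,0);k=q[np.abs(q-mm).max(1)<.02];n=np.linalg.svd(k-k.mean(0),full_matrices=False)[2][2];print(len(q),mm,n,np.degrees(np.arcsin(abs(n[2]))))"
```

```text
clock: 12.98
tcp_pos: [0.5978, 0.0629, 0.0765]
tcp_rot: [3.14, 0.008, -0.106]
wrist_force: [-11.8, 0.4, 9.3]
gripper_width: 0.474
finger_force: 29.8
8627 [ 0.01560302 -0.0009958   0.06264228] [-0.53621229 -0.05444813 -0.84232522] 57.386478078041
```

The cap-face normal gives about 57° of tilt. That's enough to finish on the mat by dragging against friction. I'll lift and carry it back.

```bash
python3 jog.py '[[0,0,-0.05,0,0.3],[0,0,-0.1,0,0.3],[-0.02,0.01,-0.15,0,0.3],[-0.03,0.06,-0.165,0,0.3],[-0.04,0.12,-0.165,0,0.3]]' 20; python3 jog.py '[[0,0.06,0,0,0.3],[0.005,0.12,0,0,0.3],[0.01,0.18,0,0,0.3],[0.02,0.24,0,0,0.3],[0.022,0.28,0,0,0.3]]'; python3 -c "
from h import *
print(tool([.543,-.337,.081]));snap('top','t8')
p,D=snap('wrist','w8');c=bot.calibration('wrist');s=bot.state()
P=cloud(c,D)-s['tcp_pos'];im=p.max(2)
m=(im<60)&(abs(P[...,1])<.02)&(P[...,2]>.01)&(P[...,2]<.08)&(P[...,0]>.0)&(P[...,0]<.08)
q=P[m];mm=np.median(q,0);k=q[np.abs(q-mm).max(1)<.02];n=np.linalg.svd(k-k.mean(0),full_matrices=False)[2][2];print(len(q),mm,n,np.degrees(np.arcsin(abs(n[2]))))"
```

```text
clock: 13.65
tcp_pos: [0.5503, -0.0528, 0.2439]
tcp_rot: [-3.141, -0.005, -0.103]
wrist_force: [0.8, -0.1, -3.0]
gripper_width: 0.475
finger_force: 29.0
clock: 14.28
tcp_pos: [0.5408, -0.3371, 0.2417]
tcp_rot: [3.14, -0.0, -0.109]
wrist_force: [0.0, 0.4, -1.6]
gripper_width: 0.474
finger_force: 28.9
[ 0.00218225 -0.00055208  0.16066269]
8481 [ 0.01682503 -0.00120923  0.06159914] [-0.56513111 -0.02747085 -0.82454362] 55.54224832457386
```

```bash
python3 jog.py '[[0.002,0,0.05,0,0.3],[0.002,0,0.1,0,0.3],[0.002,0,0.14,0,0.3],[0.002,0,0.15,0,0.3],[0.002,0,0.155,0,0.3]]' 20; python3 jog.py '[[0,0,0.003,0,0.3],[0,0,0.006,0,0.3],[0,0,0.006,0,0.3]]'; python3 -c "
from h import *
c=bot.calibration('top');im=cv2.imread('pics/top0.png');m=np.zeros((480,640),np.uint8);m[255:340,410:500]=255*(im[255:340,410:500].max(2)<70)
k=max(cv2.findContours(m,0,2)[0],key=cv2.contourArea);r=cv2.boxPoints(cv2.minAreaRect(k));w=np.array([plane(c,*q,.004) for q in r]);print(w,w.mean(0))"
```

```text
clock: 15.0
tcp_pos: [0.5443, -0.3336, 0.0875]
tcp_rot: [3.141, -0.001, -0.106]
wrist_force: [0.8, -0.4, -1.1]
gripper_width: 0.474
finger_force: 28.9
clock: 15.38
tcp_pos: [0.5438, -0.3338, 0.0814]
tcp_rot: [3.141, -0.001, -0.106]
wrist_force: [0.3, -0.3, -1.4]
gripper_width: 0.477
finger_force: 28.9
[[ 0.42869809 -0.25306859  0.004     ]
 [ 0.556606   -0.27851072  0.004     ]
 [ 0.53386589 -0.40798293  0.004     ]
 [ 0.40664937 -0.38092246  0.004     ]] [ 0.48145484 -0.33012117  0.004     ]
```

Mat centre is (0.481,-0.330). There's no contact yet, so I'll lower until I feel it.

```bash
python3 jog.py '[[0,0,0.003,0,0.3],[0,0,0.006,0,0.3],[0,0,0.006,0,0.3]]';python3 jog.py '[[0,0,0.003,0,0.3],[0,0,0.006,0,0.3],[0,0,0.006,0,0.3]]' 
```

```text
clock: 15.75
tcp_pos: [0.5445, -0.3338, 0.0754]
tcp_rot: [3.141, -0.002, -0.106]
wrist_force: [0.4, 0.1, 0.5]
gripper_width: 0.475
finger_force: 29.3
clock: 16.12
tcp_pos: [0.5498, -0.3345, 0.0728]
tcp_rot: [3.139, -0.012, -0.105]
wrist_force: [6.2, 0.7, 14.5]
gripper_width: 0.475
finger_force: 30.5
```

```bash
python3 jog.py '[[-0.01,0,-0.003,0,0.3],[-0.02,0,-0.006,0,0.3],[-0.03,0,-0.008,0,0.3],[-0.04,0,-0.01,0,0.3],[-0.04,0,-0.01,0,0.3]]' ; python3 -c "
from h import *
p,D=snap('wrist','w9');c=bot.calibration('wrist');s=bot.state()
P=cloud(c,D)-s['tcp_pos'];im=p.max(2)
m=(im<60)&(abs(P[...,1])<.02)&(P[...,2]>.01)&(P[...,2]<.08)&(P[...,0]>-.02)&(P[...,0]<.08)
q=P[m];mm=np.median(q,0);k=q[np.abs(q-mm).max(1)<.02];n=np.linalg.svd(k-k.mean(0),full_matrices=False)[2][2];print(len(q),mm,n,np.degrees(np.arcsin(abs(n[2]))))"
```

```text
clock: 16.75
tcp_pos: [0.5077, -0.3306, 0.0823]
tcp_rot: [3.139, -0.009, -0.106]
wrist_force: [4.1, -0.5, 13.7]
gripper_width: 0.475
finger_force: 42.2
6076 [ 0.00812208 -0.00124436  0.06948917] [-0.36257114 -0.00393164 -0.93194781] 68.74050689920489
```

```bash
python3 jog.py '[[-0.008,0,0,0,0.3],[-0.016,0,0.001,0,0.3],[-0.024,0,0.002,0,0.3],[-0.03,0,0.003,0,0.3],[-0.03,0,0.003,0,0.3]]' ; python3 -c "
from h import *
p,D=snap('wrist','w10');c=bot.calibration('wrist');s=bot.state()
P=cloud(c,D)-s['tcp_pos'];im=p.max(2)
m=(im<60)&(abs(P[...,1])<.02)&(P[...,2]>.01)&(P[...,2]<.08)&(P[...,0]>-.02)&(P[...,0]<.08)
q=P[m];mm=np.median(q,0);k=q[np.abs(q-mm).max(1)<.02];n=np.linalg.svd(k-k.mean(0),full_matrices=False)[2][2];print(len(q),mm,n,np.degrees(np.arcsin(abs(n[2]))))"
```

```text
clock: 17.42
tcp_pos: [0.4772, -0.3276, 0.0794]
tcp_rot: [3.139, -0.007, -0.106]
wrist_force: [-0.5, 1.6, 21.4]
gripper_width: 0.473
finger_force: 49.9
8289 [ 0.00706873 -0.00111629  0.07315935] [0.19221526 0.00628886 0.98133264] 78.91190229432598
```

```bash
python3 jog.py '[[-0.008,0,0,0,0.3],[-0.016,0,0.001,0,0.3],[-0.022,0,0.002,0,0.3],[-0.022,0,0.002,0,0.3]]' ; python3 -c "
from h import *
p,D=snap('wrist','w11');c=bot.calibration('wrist');s=bot.state()
P=cloud(c,D)-s['tcp_pos'];im=p.max(2)
m=(im<60)&(abs(P[...,1])<.02)&(P[...,2]>.01)&(P[...,2]<.08)&(P[...,0]>-.02)&(P[...,0]<.08)
q=P[m];mm=np.median(q,0);k=q[np.abs(q-mm).max(1)<.02];n=np.linalg.svd(k-k.mean(0),full_matrices=False)[2][2];print(len(q),mm,n,np.degrees(np.arcsin(abs(n[2]))))"
```

```text
clock: 17.98
tcp_pos: [0.458, -0.3254, 0.078]
tcp_rot: [3.138, -0.012, -0.105]
wrist_force: [5.2, 1.1, 20.7]
gripper_width: 0.474
finger_force: 51.5
9047 [ 0.00610985 -0.00088533  0.07460472] [0.01902325 0.02850688 0.99941256] 88.03601084146094
```

```bash
python3 jog.py '[[0,0,-0.002,0,0.3],[0,0,-0.003,0,0.55],[0,0,-0.003,0,0.75],[0,0,-0.003,0,0.9],[0,0,-0.003,0,0.9]]';python3 jog.py '[[0,0,-0.03,0,0.9],[0,0,-0.08,0,0.9],[0,0,-0.12,0,0.9],[0,0,-0.13,0,0.9]]'; python3 -c "
from h import *
s=bot.state()
p,D=snap('wrist','w12');c=bot.calibration('wrist');P=cloud(c,D)
cv2.imwrite('pics/c12.png',cv2.resize(cv2.imread('pics/w12.png'),(400,300)))
m=(p.max(2)<60)&(abs(P[...,2]-.15)<.015)&(abs(P[...,0]-.464)<.05)&(abs(P[...,1]+.326)<.05);print(m.sum(),P[m].mean(0),P[m].std(0))
print(tool([.50,-.05,.22]))"
```

```text
clock: 18.65
tcp_pos: [0.4516, -0.3237, 0.0765]
tcp_rot: [-3.141, 0.001, -0.106]
wrist_force: [0.2, -2.0, 0.2]
gripper_width: 0.9
finger_force: 0.0
clock: 19.15
tcp_pos: [0.4533, -0.3247, 0.2095]
tcp_rot: [3.139, -0.004, -0.106]
wrist_force: [-0.2, -0.5, 0.0]
gripper_width: 0.898
finger_force: 0.0
1257 [ 0.46292611 -0.32642223  0.15085679] [0.00884804 0.00804455 0.0021693 ]
[ 0.01758912 -0.2780023  -0.01122537]
```

View pics/c12.png

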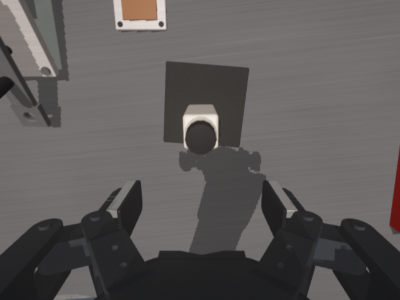

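The bottle stands cap up at (0.463,-0.326), with its cap top at z=0.151, wholly on the mat and about 20 mm from the edge. Next, the bar.

```bash
python3 jog.py '[[0.01,-0.055,-0.02,0,0.7],[0.02,-0.11,-0.03,0,0.7],[0.03,-0.165,-0.03,0,0.7],[0.036,-0.22,-0.03,0,0.7],[0.038,-0.27,-0.03,0,0.7]]'; python3 jog.py '[[0,0,0,0,0.7]]'; python3 -c "
from h import *
np.set_printoptions(precision=4,suppress=True)
snap('wrist','w13');print(bot.calibration('wrist'),bot.state()['tcp_pos'])"
```

```text
clock: 19.82
tcp_pos: [0.5178, -0.0571, 0.2353]
tcp_rot: [-3.141, 0.002, -0.105]
wrist_force: [0.1, -0.2, 0.8]
gripper_width: 0.699
finger_force: 0.0
clock: 19.95
tcp_pos: [0.518, -0.0542, 0.2354]
tcp_rot: [-3.139, 0.002, -0.098]
wrist_force: [0.1, -0.6, -0.5]
gripper_width: 0.698
finger_force: 0.0
{'camera_matrix': array([[367.495 ,   0.    , 322.5766],
       [  0.    , 367.495 , 231.7829],
       [  0.    ,   0.    ,   1.    ]]), 'position': array([ 0.5883, -0.0656,  0.4051]), 'rotation': array([ 2.8582, -0.0008, -1.6738])} [ 0.5177 -0.0575  0.2354]
```

View pics/w13.png

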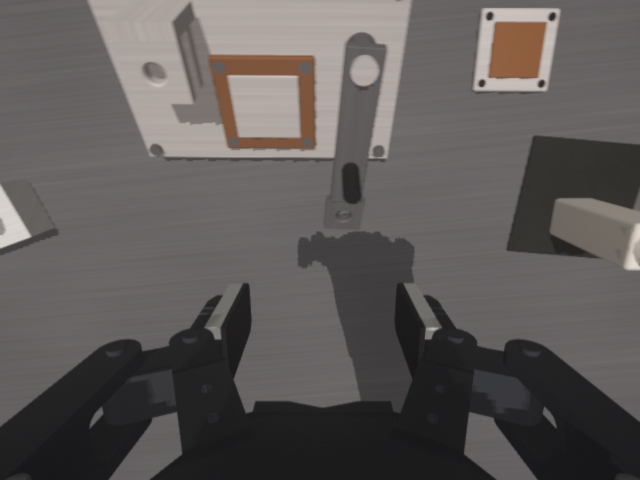

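In the wrist view the yoke bore is at (154,73), the pivot head at (364,70), the bar eye at (344,214), and the post runs from (350,168) to (353,194).

```bash
cat > geo.py <<'E'
from h import *
np.set_printoptions(precision=4,suppress=True)
yaw=-.105
xh=np.array([np.cos(yaw),np.sin(yaw),0]);Y=np.array([-np.sin(yaw),np.cos(yaw),0]);Z=np.array([0,0,1.])
X=xh*np.cos(np.pi/6)+Z*.5; N=-xh*.5+Z*np.cos(np.pi/6)
M=np.array([.6374,.0582,.1237]); O=M-.05*N
def bar(th,r,z): return O+X*(-r*np.sin(th))+Y*(-.15+r*np.cos(th))+N*z
E
python3 -c "
from geo import *
c=bot.calibration('wrist');D=np.load('pics/w13.npy')
for n,u,v in [('boreUp',154,56),('boreDn',154,90),('boreL',137,74),('boreR',172,73),('piv',364,70),('eye',332,214),('eyer',356,214),('postt',353,197),('postm',352,185),('foot',350,166)]: 
  p=dep(c,D,u,v); q=p-O; print(n,p,'yokeframe',q@X,q@Y,q@N)
for th in(1.45,1.5,1.55): print(th,bar(th,.09,.066),bar(th,.15,.038))
"
```

```text
boreUp [0.6454 0.0449 0.1283] yokeframe 0.010421463924984737 -0.012345800252115612 0.04926684279279852
boreDn [0.6255 0.055  0.1162] yokeframe -0.013734718268583489 -0.004391831588186782 0.04924145423914297
boreL [0.6364 0.062  0.1223] yokeframe -0.0018775186470515563 0.0037166643076310107 0.04952508292747632
boreR [0.6344 0.0369 0.1228] yokeframe -0.001080499502386749 -0.021448102987646853 0.04959492228764967
piv [ 0.6229 -0.0994  0.1185] yokeframe -0.0007841824439226673 -0.15826360346794635 0.04444666565048502
eye [ 0.5    -0.0665  0.0386] yokeframe -0.14961001653529973 -0.13840839950943512 0.0380547461716524
eyer [ 0.4975 -0.0909  0.0389] yokeframe -0.1493177038336518 -0.1629658992555194 0.03829871191032349
postt [ 0.528  -0.0852  0.1021] yokeframe -0.09197523841403676 -0.15407120833862284 0.07818396158499813
postm [ 0.5378 -0.0853  0.1003] yokeframe -0.08442310630065102 -0.15313894518000745 0.07170260270446294
foot [ 0.5511 -0.0863  0.0778] yokeframe -0.08417997266378743 -0.1527980872128775 0.04558393327886154
1.45 [ 0.5379 -0.0712  0.0929] [ 0.5013 -0.0601  0.0389]
1.5 [ 0.5371 -0.0757  0.0927] [ 0.4999 -0.0675  0.0385]
1.55 [ 0.5364 -0.0801  0.0926] [ 0.4988 -0.0749  0.0383]
```

```bash
python3 jog.py '[[0,0,0,0,0.7],[0,0,0,0,0.7]]';python3 -c "
from geo import *
c=bot.calibration('wrist');p,D=snap('wrist','w14');c2=bot.calibration('wrist');print(c['position'],c2['position'])
im=cv2.cvtColor(p,cv2.COLOR_RGB2GRAY);o=cv2.imread('pics/w13.png',0)
for n,(u,v) in dict(bore=(154,73),piv=(364,70),eye=(344,214),post=(352,190)).items():
  t=o[v-16:v+17,u-16:u+17];a=im[max(0,v-40):v+41,u-40:u+41];r=cv2.minMaxLoc(cv2.matchTemplate(a,t,5));U=u-40+r[3][0]+16;V=max(0,v-40)+r[3][1]+16
  print(n,U,V,r[1])
  if n=='bore': P=[dep(c2,D,U+a,V+b) for a,b in((0,-17),(0,17),(-17,0),(18,0))];q=np.mean(P,0)
  elif n=='eye': q=np.mean([dep(c2,D,U-12,V),dep(c2,D,U+12,V)],0)
  else: q=dep(c2,D,U,V)
  print(q,[(q-O)@a for a in(X,Y,N)])
"
```

```text
clock: 20.25
tcp_pos: [0.518, -0.061, 0.2364]
tcp_rot: [3.141, 0.001, -0.109]
wrist_force: [-0.2, 0.1, -0.9]
gripper_width: 0.699
finger_force: 0.0
[ 0.5883 -0.0694  0.4062] [ 0.5884 -0.0692  0.4064]
bore 142 77 0.9875215291976929
[0.6354 0.055  0.123 ] [np.float64(-0.0017708602883563934), np.float64(-0.003428793683548359), np.float64(0.05025641293053734)]
piv 351 71 0.9819514751434326
[ 0.6239 -0.0943  0.1181] [np.float64(-0.0006037588516912482), np.float64(-0.15303861757111992), np.float64(0.04391288818040605)]
eye 335 215 0.941236138343811
[ 0.4991 -0.0728  0.0386] [np.float64(-0.1497512023852417), np.float64(-0.14479583066982266), np.float64(0.03821880806955694)]
post 342 191 0.9579706192016602
[ 0.535  -0.0799  0.1055] [np.float64(-0.08476114147731205), np.float64(-0.14810290170193716), np.float64(0.07794690609667371)]
```

```bash
sed -i 's/^M=.*; O/M=np.array([.6358,.0549,.1235]); O/' geo.py; python3 -c "
from geo import *
g=bar(1.514,.09,.067);print(g,tool(g-[0,0,.02]))
for i in range(11):
  t=1.514*(1-i/10);s=np.sin(1.514)-np.sin(t);print(round(t,2),.866*.09*s,-.09*(np.cos(t)-np.cos(1.514)),-.045*s)
"
```

```text
[ 0.5348 -0.0801  0.0933] [0.0187 0.0174 0.1633]
1.51 0.0 -0.0 -0.0
1.36 0.001557413057075579 -0.013493674589160632 -0.0008991992246394797
1.21 0.0048594476296212824 -0.0265617550986336 -0.0028056856983956595
1.06 0.009830559081376304 -0.038905267254520204 -0.005675842425736897
0.91 0.016357017286812173 -0.05024181360897095 -0.009444005361900792
0.76 0.02428950857268624 -0.060312034287949 -0.01402396568861792
0.61 0.03344655174742771 -0.06888554068057036 -0.019310942117452486
0.45 0.04361865006572321 -0.07576618631783814 -0.02518397809799262
0.3 0.05457308413878923 -0.08079655435250652 -0.03150870908706076
0.15 0.0660592361371295 -0.0838615589745731 -0.038140436568781466
0.0 0.07781432347755556 -0.08489107836846493 -0.04492743849743393
```

```bash
python3 jog.py '[[0.019,0.017,0.04,0,0.6],[0.019,0.017,0.09,0,0.5],[0.019,0.017,0.14,0,0.5],[0.019,0.017,0.163,0,0.5],[0.019,0.017,0.163,0,0.5]]' 30; python3 jog.py '[[0,0,0,0,0.1],[0,0,0,0,0.1],[0,0,0,0,0.1],[0,0,0,0,0.1]]'
```

```text
clock: 20.92
tcp_pos: [0.5339, -0.0789, 0.0723]
tcp_rot: [3.141, 0.004, -0.107]
wrist_force: [-0.1, 0.1, 0.8]
gripper_width: 0.497
finger_force: 0.0
clock: 21.42
tcp_pos: [0.5372, -0.0788, 0.0763]
tcp_rot: [3.141, -0.004, -0.107]
wrist_force: [-2.0, -0.5, 10.7]
gripper_width: 0.098
finger_force: 7.3
```

```bash
python3 jog.py '[[0,0,0,0,0.05],[0,0,0,0,0.0],[0,0,0,0,0]]';  python3 -c "
from geo import *
c=bot.calibration('wrist');p,D=snap('wrist','w15');s=bot.state()
print(s['gripper_width'],s['finger_force'],s['wrist_force'],s['tcp_pos'],s['tcp_rot'])
P=cloud(c,D);t=s['tcp_pos'];q=(P-t)
# slice near y of tool: print nearest-depth profile along x in band |y|<4mm, and dark columns
for a in np.arange(-.02,.08,.008):
  m=(abs(q[...,1])<.004)&(abs(q[...,0]-a)<.004)&(D>0);print(round(a,3),m.sum(),np.percentile(q[m][:,2],[5,50,95]) if m.sum() else '')
m=(abs(q[...,2]-.03)<.012)&(D>0)&(abs(q[...,0])<.03)&(abs(q[...,1])<.06);vv,uu=np.nonzero(m);print('z30 band',len(uu));
for lo in np.arange(-.06,.06,.008):
  k=m&(q[...,1]>=lo)&(q[...,1]<lo+.008); print(round(lo,3),k.sum(),q[k][:,[0,2]].mean(0) if k.sum() else '')
"
```

```text
clock: 21.8
tcp_pos: [0.5382, -0.0786, 0.0773]
tcp_rot: [3.141, -0.006, -0.106]
wrist_force: [-3.5, -0.1, 17.3]
gripper_width: 0.004
finger_force: 8.9
-0.0027360054153909037 8.89109377632849 [-2.3999 -0.1847 18.0461] [ 0.5382 -0.0786  0.0773] [ 3.1412 -0.0056 -0.1064]
-0.02 0 
-0.012 171 [0.0641 0.0728 0.0793]
-0.004 637 [0.0642 0.0745 0.0797]
0.004 761 [0.0099 0.0651 0.0928]
0.012 5427 [0.0045 0.1065 0.1192]
0.02 1067 [-0.0058  0.1033  0.1224]
0.028 232 [-0.0023 -0.      0.0024]
0.036 264 [0.0024 0.0047 0.0066]
0.044 298 [0.0068 0.0092 0.0115]
0.052 333 [0.0114 0.0137 0.016 ]
0.06 374 [0.0158 0.0182 0.0207]
0.068 362 [0.0204 0.0228 0.0254]
0.076 320 [0.0248 0.0275 0.03  ]
z30 band 651
-0.06 0 
-0.052 0 
-0.044 0 
-0.036 0 
-0.028 0 
-0.02 63 [0.0058 0.0386]
-0.012 213 [0.0089 0.0374]
-0.004 220 [0.0113 0.0369]
0.004 154 [0.0085 0.038 ]
0.012 1 [0.0081 0.0411]
0.02 0 
0.028 0 
0.036 0 
0.044 0 
0.052 0
```

```bash
python3 -c "
from geo import *
D=np.load('pics/w15.npy');c=bot.calibration('wrist');p=cv2.imread('pics/w15.png')
P=cloud(c,D)-O;F=np.stack([P@X,P@Y,P@N],-1)
print('bar/eye level map: rows X, cols Y: max N mm (excluding > 90)')
ys=np.arange(-.21,-.09,.008)
print('      ',*[f'{y*1e3:4.0f}' for y in ys])
for x in np.arange(-.17,.0,.008):
  r=[]
  for y in ys:
    m=(abs(F[...,0]-x)<.004)&(abs(F[...,1]-y)<.004)&(D>0);r.append(f'{np.median(F[m][:,2])*1e3:4.0f}' if m.sum() else '   .')
  print(f'{x*1e3:5.0f}',*r)
d=bot.state();print((d['tcp_pos']-O)@X,(d['tcp_pos']-O)@Y,(d['tcp_pos']-O)@N)
"
```

```text
bar/eye level map: rows X, cols Y: max N mm (excluding > 90)
       -210 -202 -194 -186 -178 -170 -162 -154 -146 -138 -130 -122 -114 -106  -98
 -170    5    5    5    6    6    5    4    .    .    .    .    3    5    5    5
 -162    1    1    1    1    1    1    1    .    .    .    .    1    1    1    1
 -154   -4   -4   -4   -4   -4   -4   -3    .    .    .    .   -4   -4   -4   -4
 -146   -9   -8   -8   -8   -8   -9   -8    .    .    .    .   -8   -9   -8   -9
 -138  -13  -13  -13  -13  -13  -13  -11    .    .    .    .  -13  -13  -13  -13
 -130  -18  -18  -18  -18  -18  -17   31   37    .    .   37  -16  -18  -18  -18
 -122  -22  -22  -22  -20  -20  -20    .   38    .    .   37  -20  -21  -20  -20
 -114  -27  -27  -27    .    .    .   37   37    .   38   38    .    .    .    .
 -106  -31  -31  -31   -1   -0   -0   37   38    .   37   38   -0   -1   -0   -1
  -98  -36  -36  -36   -0    4    3   37   38    .   37   37   -0   -0   -0   -0
  -90  -41  -41  -41   -1    0    0   38   38   50   43   37   -0   -0    7    6
  -82  -45  -45  -45   -0   -0   -0   37   38   49   45   37   -0 
[... 186 characters left out ...]
9  -59    .   -0  129  126   38   38   98   95   38    0  127  128    9
  -50  -64  -64    .  144  139  122  114  107  102  106  108  118  112  140    9
  -42  -69  -68  127  139  129  120  114  114  115  115  114  115  122  135   10
  -34  -73  139  138  139  132  133  127  126  137  129  126    1    6  137  138
  -26  -78  145  146  144   -0  148  138  138  145  141  138  146  146    7  144
  -18  -82  -82    .   -0   -0   -0  148  148   38  147  149    0    0    7    7
  -10  -86  -85    .   -1   -0   -0   38   43   43   38   -0   -0    0    7    7
   -2    .    .    .   -1   -0   -0   38   44   44   38   -0   -0   -0   -0   -0
-0.09503770314910283 -0.14295851861023975 0.05157580503151872
```

The fingers shut on nothing, and the readings explain why. They press on the post's top at 25–28 mm above the reported TCP, just as they rode high on the cap. The pads therefore sit about 26 mm higher than I assumed, so I'll regrip lower.

```bash
python3 jog.py '[[0,0,-0.01,0,0.3],[0,0,-0.01,0,0.5],[0,0,-0.005,0,0.5],[0,0,0.01,0,0.5],[0,0,0.022,0,0.5]]' 30; python3 jog.py '[[0,0,0,0,0.3],[0,0,0,0,0.1],[0,0,0,0,0.05],[0,0,0,0,0.05]]'
```

```text
clock: 22.48
tcp_pos: [0.5346, -0.0782, 0.0501]
tcp_rot: [-3.142, 0.002, -0.106]
wrist_force: [-0.2, -0.7, 0.2]
gripper_width: 0.505
finger_force: 0.0
clock: 22.98
tcp_pos: [0.5351, -0.0782, 0.0514]
tcp_rot: [-3.141, 0.001, -0.106]
wrist_force: [1.1, 0.1, -10.0]
gripper_width: 0.176
finger_force: 29.3
```

Gripped at 0.176, which matches the 16 mm post. Now swinging it along the arc.

```bash
python3 jog.py '[[0.0005,-0.007,0,0,0.05],[0.0016,-0.0135,-0.001,0,0.05],[0.003,-0.02,-0.002,0,0.05],[0.005,-0.0265,-0.003,0,0.05],[0.0098,-0.039,-0.0057,0,0.05]]'; python3 jog.py '[[0.0065,-0.0113,-0.0037,0,0.05],[0.0145,-0.0214,-0.0083,0,0.05],[0.0236,-0.03,-0.0136,0,0.05],[0.0338,-0.0369,-0.0195,0,0.05],[0.0448,-0.0419,-0.0258,0,0.05]]'; python3 -c "
from geo import *
s=bot.state();g=s['tcp_pos']+[0,0,.046];q=g-O;print(q@X,q@Y+.15,q@N,np.arctan2(-(q@X),q@Y+.15))"
```

```text
clock: 23.6
tcp_pos: [0.548, -0.0421, 0.0572]
tcp_rot: [3.14, 0.003, -0.108]
wrist_force: [-1.4, -5.9, -8.7]
gripper_width: 0.175
finger_force: 30.4
clock: 24.22
tcp_pos: [0.597, -0.0047, 0.0834]
tcp_rot: [3.139, 0.003, -0.107]
wrist_force: [-5.2, -6.3, -4.6]
gripper_width: 0.177
finger_force: 29.8
-0.02508227148953153 0.0866190643612919 0.07125760029968442 0.2818606170673371
```

```bash
python3 jog.py '[[0.006,-0.0016,-0.0034,0,0.05],[0.0115,-0.0031,-0.0066,0,0.05],[0.0175,-0.0037,-0.01,0,0.05],[0.0235,-0.0041,-0.0135,0,0.05],[0.0235,-0.0041,-0.0135,0,0.05]]'; python3 jog.py '[[0.0025,0,-0.0015,0,0.05],[0.0025,0,-0.0015,0,0.05]]'; python3 -c "
from geo import *
s=bot.state();g=s['tcp_pos']+[0,0,.046];q=g-O;print(q@X,q@Y+.15,q@N,np.arctan2(-(q@X),q@Y+.15))"
```

```text
clock: 24.85
tcp_pos: [0.6212, -0.0027, 0.0971]
tcp_rot: [3.14, 0.002, -0.107]
wrist_force: [-3.2, -3.9, -1.8]
gripper_width: 0.171
finger_force: 29.6
clock: 25.1
tcp_pos: [0.6231, -0.0029, 0.0982]
tcp_rot: [3.14, 0.003, -0.107]
wrist_force: [-4.0, -3.6, -3.0]
gripper_width: 0.171
finger_force: 29.4
0.0046700194648009175 0.09120601991948246 0.07122745428315756 -0.05115829719889051
```

```bash
python3 jog.py '[[0.0026,0,-0.0015,0,0.05],[0.0026,0,-0.0015,0,0.05]]'; python3 jog.py '[[0.0026,0,-0.0015,0,0.05],[0.0026,0,-0.0015,0,0.05]]'
```

```text
clock: 25.35
tcp_pos: [0.6238, -0.003, 0.0987]
tcp_rot: [3.139, 0.007, -0.106]
wrist_force: [-6.6, -3.1, -5.6]
gripper_width: 0.17
finger_force: 29.7
clock: 25.6
tcp_pos: [0.6236, -0.003, 0.0987]
tcp_rot: [3.139, 0.013, -0.106]
wrist_force: [-10.8, -2.8, -8.5]
gripper_width: 0.172
finger_force: 29.7
```

The bar is at its stop: no more travel, and the force is rising. Releasing and lifting.

```bash
python3 jog.py '[[0,0,0,0,0.35],[0,0,0,0,0.35],[-0.004,0,-0.03,0,0.35],[-0.02,0,-0.09,0,0.35],[-0.06,0,-0.14,0,0.35]]'; python3 jog.py '[[0,-0.02,0,0,0.35],[0,-0.02,0,0,0.35],[0,-0.02,0,0,0.35]]';python3 -c "
from geo import *
p,D=snap('wrist','w16');c=bot.calibration('wrist');print(bot.state()['tcp_pos'],bot.state()['tcp_rot'])
P=cloud(c,D)-O;F=np.stack([P@X,P@Y,P@N],-1)
b=(abs(F[...,2]-.038)<.003)&(abs(F[...,0])<.04)
for y in np.arange(-.14,-.02,.012):
  m=b&(abs(F[...,1]-y)<.006);print(round(y,3),m.sum(),np.percentile(F[m][:,0],[3,50,97]) if m.sum() else '')
t=(abs(F[...,2]-.05)<.003)&(abs(F[...,0])<.03)&(abs(F[...,1])<.04);print('ear',np.percentile(F[t][:,:2],[1,99],axis=0),F[t].mean(0))
# bore: deep pixels inside ear
g=cv2.cvtColor(p,cv2.COLOR_RGB2GRAY);e=(abs(F[...,0])<.02)&(abs(F[...,1])<.02)&(F[...,2]<.047)&(F[...,2]>-.01);print('hole',e.sum(),np.percentile(F[e],[5,50,95],axis=0))
vv,uu=np.nonzero(e);print(uu.mean(),vv.mean());r=ray(c,uu.mean(),vv.mean());pp,d=r;k=((O+.05*N-pp)@N)/(d@N);w=pp+d*k;print('bore centre',w,(w-O)@X,(w-O)@Y)
"
```

```text
clock: 26.22
tcp_pos: [0.5731, 0.0042, 0.2435]
tcp_rot: [-3.14, -0.005, -0.106]
wrist_force: [0.9, -0.2, 1.3]
gripper_width: 0.345
finger_force: 0.0
clock: 26.6
tcp_pos: [0.5732, 0.023, 0.239]
tcp_rot: [3.141, 0.002, -0.106]
wrist_force: [0.2, -0.3, -0.7]
gripper_width: 0.353
finger_force: 0.0
[0.5731 0.0226 0.2389] [ 3.1409  0.0019 -0.1066]
-0.14 472 [-0.0147  0.0027  0.0137]
-0.128 536 [-0.0142  0.0007  0.0137]
-0.116 538 [-0.0142  0.0008  0.0137]
-0.104 538 [-0.0144  0.0008  0.0138]
-0.092 538 [-0.0144  0.0008  0.0137]
-0.08 539 [-0.0145  0.0009  0.0138]
-0.068 352 [-0.0127  0.0059  0.0139]
-0.056 296 [-0.0131  0.0075  0.0141]
-0.044 533 [-0.0143  0.001   0.0137]
-0.032 548 [-0.0151  0.0002  0.0138]
ear [[-0.0225 -0.022 ]
 [ 0.0296  0.0213]] [ 0.0056 -0.0004  0.0494]
hole 243 [[-0.0094 -0.0051  0.0262]
 [-0.008   0.0015  0.0367]
 [-0.0039  0.0068  0.046 ]]
270.4567901234568 141.1851851851852
bore centre [0.6361 0.0542 0.1237] 0.00048416765846244145 -0.0007068781966446209
```

The bar is home: its edges read -14.5 and +13.8 mm along its whole length and the bores line up. Now to the rack.

```bash
python3 jog.py '[[-0.024,-0.055,0,0,0.45],[-0.048,-0.11,0,0,0.45],[-0.072,-0.165,0,0,0.45],[-0.096,-0.22,0,0,0.45],[-0.118,-0.275,0,0,0.45]]' 20; python3 jog.py '[[-0.02,-0.05,0,0,0.45],[-0.033,-0.078,0,0,0.45],[-0.033,-0.078,0,0,0.45],[-0.033,-0.078,0,0,0.45]]';python3 -c "
from geo import *
p,D=snap('wrist','w17');c=bot.calibration('wrist');print(bot.state()['tcp_pos'],bot.state()['tcp_rot'])
P=cloud(c,D)
m=((P[...,2]>.05)&(P[...,2]<.12)&(D>0)&(P[...,0]>.44)&(P[...,0]<.6)&(P[...,1]>.25)&(P[...,1]<.46)).astype(np.uint8)
n,l,st,ce=cv2.connectedComponentsWithStats(m)
for i in range(1,n):
  if st[i,4]>30:
    q=P[l==i];t=np.percentile(q[:,2],98);k=q[q[:,2]>t-.004];print(st[i],ce[i],'top',t,(k.min(0)+k.max(0))/2,k.mean(0),np.ptp(k,axis=0)[:2])
"
```

```text
clock: 27.28
tcp_pos: [0.4847, 0.3101, 0.2392]
tcp_rot: [3.141, 0.001, -0.107]
wrist_force: [0.3, 0.1, -0.2]
gripper_width: 0.453
finger_force: 0.0
clock: 27.78
tcp_pos: [0.4614, 0.3887, 0.2392]
tcp_rot: [3.14, 0.001, -0.108]
wrist_force: [0.4, -1.1, 0.5]
gripper_width: 0.452
finger_force: 0.0
[0.4617 0.3883 0.2394] [ 3.1398  0.0002 -0.1087]
[406 106  27  25 540] [418.9796 118.0833] top 0.06998275670648278 [0.5288 0.2922 0.0685] [0.5288 0.2925 0.0683] [0.021  0.0215]
[351 130  22  21 354] [361.226  139.7966] top 0.07565188302063652 [0.5156 0.3455 0.0741] [0.5157 0.3457 0.0741] [0.0173 0.017 ]
[293 148  25  26 530] [304.8811 160.3755] top 0.09120945998913299 [0.5028 0.3989 0.0899] [0.5027 0.3989 0.0899] [0.0171 0.0169]
```

The long pin is confirmed: top at 0.090, at (0.503,0.399).

```bash
python3 jog.py '[[0.04,-0.015,0.03,0,0.45],[0.04,-0.015,0.08,0,0.45],[0.04,-0.015,0.13,0,0.45],[0.04,-0.015,0.175,0,0.45],[0.04,-0.015,0.196,0,0.45]]' 30; python3 jog.py '[[0,0,0,0,0.45],[0,0,0,0,0.25],[0,0,0,0,0.1],[0,0,0,0,0.1],[0,0,0,0,0.1]]'
```

```text
clock: 28.45
tcp_pos: [0.5017, 0.398, 0.0415]
tcp_rot: [3.138, 0.002, -0.108]
wrist_force: [0.2, 0.4, 0.4]
gripper_width: 0.45
finger_force: 0.0
clock: 29.08
tcp_pos: [0.5032, 0.4019, 0.0463]
tcp_rot: [-3.139, -0.003, -0.106]
wrist_force: [0.8, -0.4, 7.0]
gripper_width: 0.192
finger_force: 29.6
```

Pin gripped. Lifting clear and carrying it to the yoke.

```bash
python3 jog.py '[[0,0,-0.02,0,0.1],[0,0,-0.05,0,0.1],[0,0,-0.11,0,0.1],[0,0,-0.17,0,0.1],[0,0,-0.19,0,0.1]]'; python3 jog.py '[[0.028,0.055,0,0,0.1],[0.056,0.11,0,0,0.1],[0.085,0.165,0,0,0.1],[0.113,0.22,0,0,0.1],[0.14,0.275,0,0,0.1]]'; python3 jog.py '[[0.02,0.04,0,0,0.1],[0.03,0.055,0,0,0.1],[0.03,0.055,0,0,0.1],[0.03,0.055,0,0,0.1]]'; python3 -c "
from geo import *
np.set_printoptions(precision=4,suppress=True)
p,D=snap('wrist','w18');c=bot.calibration('wrist');s=bot.state();t=s['tcp_pos'];print(s,tool([.6368,.0545,.18]))
P=cloud(c,D);q=P-t
m=(D>0)&(abs(q[...,1])<.03)&(q[...,0]>-.03)&(q[...,0]<.04)&(q[...,2]<.04)&(q[...,2]>-.06)
for z in np.arange(-.05,.04,.006):
  k=m&(abs(q[...,2]-z)<.003);print(round(z,3),k.sum(),(q[k].min(0)[:2],q[k].max(0)[:2]) if k.sum() else '')
"
```

```text
clock: 29.7
tcp_pos: [0.5031, 0.4027, 0.2404]
tcp_rot: [-3.136, -0.005, -0.106]
wrist_force: [0.7, 0.5, -2.7]
gripper_width: 0.194
finger_force: 29.7
clock: 30.32
tcp_pos: [0.6122, 0.1109, 0.2357]
tcp_rot: [-3.141, -0.001, -0.106]
wrist_force: [0.5, 0.6, -0.5]
gripper_width: 0.191
finger_force: 29.7
clock: 30.82
tcp_pos: [0.6352, 0.0579, 0.2346]
tcp_rot: [-3.14, 0.001, -0.103]
wrist_force: [0.3, 0.1, -1.9]
gripper_width: 0.191
finger_force: 29.7
{'clock': 30.875, 'joint_pos': array([ 0.0497,  0.5068, -0.3026,  1.5266,  0.1587,  1.1326, -1.9578]), 'qvel': array([-0.0009,  0.0011,  0.0052,  0.0014,  0.005 , -0.0025,  0.0028]), 'joint_efforts': array([  0.8654, -57.3859,  -2.8699, -27.0714,   0.0587,   0.0122,
        -0.005 ]), 'tcp_pos': array([0.6352, 0.0578, 0.2345]), 'tcp_rot': array([-3.1402,  0.0005, -0.1025]), 'wrist_force': array([ 0.4083,  0.4094, -1.9426]), 'moment': array([-0.0143,  0.0347,  0.0315]), 'finger_force': 29.704172015190125, 'gripper_width': 0.19565632800157112} [0.002  0.0032 0.0545]
-0.05 0 
-0.044 0 
-0.038 0 
-0.032 17 (array([ 0.0006, -0.0071]), array([0.0048, 0.004 ]))
-0.026 69 (array([ 0.0003, -0.0076]), array([0.0052, 0.0039]))
-0.02 77 (array([ 0.0003, -0.0074]), array([0.0051, 0.0037]))
-0.014 68 (array([ 0.0004, -0.0072]), array([0.005 , 0.0035]))
-0.008 34 (array([ 0.0028, -0.0062]), array([0.0053, 0.0021]))
-0.002 0 
0.004 0 
0.01 222 (array([-0.0013, -0.0127]), array([0.0111, 0.0091]))
0.016 437 (array([-0.0016, -0.0121]), array([0.0113, 0.0089]))
0.022 200 (array([ 0.0014, -0.0098]), array([0.0084, 0.007 ]))
0.028 257 (array([ 0.0013, -0.0165]), array([0.0127, 0.0123]))
0.034 562 (array([ 0.0018, -0.0224]), array([0.0132, 0.019 ]))
```

In the hand, the pin axis is within 2 mm of the TCP and its tip is 35 mm below. Lowering the tip into the bore.

```bash
python3 jog.py '[[0.003,0.001,0.03,0,0.1],[0.003,0.001,0.06,0,0.1],[0.003,0.001,0.07,0,0.1],[0.003,0.001,0.076,0,0.1],[0.003,0.001,0.076,0,0.1]]'; python3 jog.py '[[0,0,0.003,0,0.1],[0,0,0.006,0,0.1],[0,0,0.006,0,0.1]]'
```

```text
clock: 31.5
tcp_pos: [0.6386, 0.0544, 0.1587]
tcp_rot: [-3.141, 0.0, -0.105]
wrist_force: [-1.5, 1.1, -1.3]
gripper_width: 0.196
finger_force: 29.7
clock: 31.88
tcp_pos: [0.6386, 0.0544, 0.1521]
tcp_rot: [-3.141, 0.0, -0.106]
wrist_force: [-1.7, 3.6, 0.2]
gripper_width: 0.198
finger_force: 29.7
```

```bash
python3 jog.py '[[-0.006,-0.001,0,0,0.1],[-0.012,-0.002,0.001,0,0.1],[-0.017,-0.002,0.0025,0,0.1],[-0.022,-0.002,0.004,0,0.1],[-0.022,-0.002,0.004,0,0.1]]'; python3 jog.py '[[-0.005,0,0.003,0,0.1],[-0.01,0,0.006,0,0.1],[-0.01,0,0.006,0,0.1]]'; python3 -c "
from geo import *
p,D=snap('wrist','w19');c=bot.calibration('wrist');t=bot.state()['tcp_pos']
P=cloud(c,D);q=P-t
m=(D>0)&(abs(q[...,1])<.03)&(q[...,0]>-.03)&(q[...,0]<.06)&(q[...,2]<.06)&(q[...,2]>-.06)
for z in np.arange(-.026,.05,.006):
  k=m&(abs(q[...,2]-z)<.003);print(round(z,3),k.sum(),(q[k].min(0)[:2],q[k].max(0)[:2]) if k.sum() else '')
"
```

```text
clock: 32.5
tcp_pos: [0.617, 0.0576, 0.1483]
tcp_rot: [3.141, -0.0, -0.106]
wrist_force: [2.2, 0.0, 1.8]
gripper_width: 0.193
finger_force: 30.4
clock: 32.88
tcp_pos: [0.6062, 0.0589, 0.1416]
tcp_rot: [3.141, 0.002, -0.106]
wrist_force: [1.8, 0.8, 1.1]
gripper_width: 0.19
finger_force: 31.0
-0.026 945 (array([ 0.009, -0.03 ]), array([0.0435, 0.0198]))
-0.02 1123 (array([ 0.0184, -0.03  ]), array([0.0461, 0.0186]))
-0.014 1595 (array([ 0.0259, -0.0268]), array([0.0458, 0.0178]))
-0.008 2193 (array([ 0.0211, -0.0289]), array([0.06  , 0.0165]))
-0.002 1524 (array([ 0.0203, -0.0287]), array([0.06  , 0.0154]))
0.004 195 (array([ 0.0191, -0.0086]), array([0.0258, 0.003 ]))
0.01 24 (array([ 0.0045, -0.0113]), array([0.0229, 0.0088]))
0.016 558 (array([ 0.0058, -0.0141]), array([0.0247, 0.0099]))
0.022 684 (array([ 0.0109, -0.0121]), array([0.0244, 0.0075]))
0.028 470 (array([-0.0109, -0.0165]), array([0.0181, 0.0124]))
0.034 787 (array([-0.0108, -0.023 ]), array([0.0161, 0.0194]))
0.04 1402 (array([-0.0116, -0.0234]), array([0.0134, 0.0202]))
0.046 1505 (array([-0.0113, -0.0234]), array([0.0134, 0.0203]))
```

The pin has tilted with low forces. Now pushing along the bore axis.

```bash
python3 jog.py '[[0.002,0,0.0035,0,0.1],[0.004,0,0.007,0,0.1],[0.006,0,0.0104,0,0.1],[0.008,0,0.0139,0,0.1],[0.008,0,0.0139,0,0.1]]'; python3 jog.py '[[0.0025,0,0.0043,0,0.1],[0.005,0,0.0087,0,0.1],[0.007,0,0.0121,0,0.1],[0.007,0,0.0121,0,0.1]]'
```

```text
clock: 33.55
tcp_pos: [0.6149, 0.0579, 0.1277]
tcp_rot: [3.141, 0.001, -0.106]
wrist_force: [0.9, 0.1, -1.0]
gripper_width: 0.195
finger_force: 30.9
clock: 34.05
tcp_pos: [0.6216, 0.0575, 0.1155]
tcp_rot: [-3.142, 0.001, -0.106]
wrist_force: [-0.4, 0.3, -1.6]
gripper_width: 0.194
finger_force: 30.9
```

```bash
python3 jog.py '[[0.0015,0,0.0026,0,0.1],[0.003,0,0.0052,0,0.1],[0.004,0,0.007,0,0.1],[0.004,0,0.007,0,0.1]]'; python3 jog.py '[[0.001,0,0.0017,0,0.1],[0.0015,0,0.0026,0,0.1],[0.0015,0,0.0026,0,0.1]]'
```

```text
clock: 34.55
tcp_pos: [0.6236, 0.0575, 0.1114]
tcp_rot: [3.141, 0.005, -0.106]
wrist_force: [-16.6, -0.0, 24.1]
gripper_width: 0.196
finger_force: 34.2
clock: 34.92
tcp_pos: [0.6257, 0.0572, 0.1094]
tcp_rot: [3.141, 0.003, -0.106]
wrist_force: [-16.8, -1.9, 27.8]
gripper_width: 0.193
finger_force: 36.5
```

```bash
python3 -c "
from geo import *
p,D=snap('wrist','w20');c=bot.calibration('wrist')
P=cloud(c,D)-O;F=np.stack([P@X,P@Y,P@N],-1)
for n in np.arange(.044,.1,.003):
  k=(D>0)&(abs(F[...,2]-n)<.0015)&(abs(F[...,0])<.025)&(abs(F[...,1])<.025);print(round(n,3),k.sum(),(F[k].min(0)[:2],F[k].max(0)[:2]) if k.sum() else '')
"
```

```text
0.044 0 
0.047 8 (array([ 0.0036, -0.0186]), array([0.0246, 0.0211]))
0.05 4024 (array([-0.0196, -0.022 ]), array([0.025 , 0.0223]))
0.053 631 (array([-0.0032, -0.0114]), array([0.0138, 0.0122]))
0.056 259 (array([-0.0023, -0.0113]), array([0.0137, 0.012 ]))
0.059 203 (array([ 0.003 , -0.0079]), array([0.0115, 0.0092]))
0.062 220 (array([ 0.0039, -0.0142]), array([0.0119, 0.0134]))
0.065 318 (array([ 0.0051, -0.0143]), array([0.0123, 0.0151]))
0.068 402 (array([ 0.0051, -0.0196]), array([0.0131, 0.0203]))
0.071 484 (array([ 0.0049, -0.0213]), array([0.0151, 0.0218]))
0.074 538 (array([ 0.0055, -0.0214]), array([0.0166, 0.0223]))
0.077 574 (array([ 0.0061, -0.0214]), array([0.0185, 0.0221]))
0.08 616 (array([-0.0054, -0.0214]), array([0.0204, 0.0225]))
0.083 1243 (array([-0.0052, -0.0213]), array([0.0223, 0.0224]))
0.086 659 (array([-0.0043, -0.0215]), array([0.0237, 0.0223]))
0.089 325 (array([-0.0018, -0.0214]), array([0.025 , 0.0224]))
0.092 120 (array([ 0.001 , -0.0141]), array([0.025 , 0.0143]))
0.095 275 (array([ 0.0015, -0.0106]), array([0.0249, 0.0116]))
0.098 262 (array([ 0.0046, -0.0248]), array([0.025 , 0.0248]))
```

The collar is at, or within a few mm of, the ear. I'll release, back off along the pin and measure.

```bash
python3 jog.py '[[0,0,0,0,0.3],[0,0,0,0,0.4],[-0.015,0,-0.03,0,0.4],[-0.04,0,-0.08,0,0.4],[-0.06,0,-0.12,0,0.4]]'; python3 jog.py '[[0,0,0,0,0.4],[0,0,0,0,0.4]]'; cat > chk.py <<'E'
from geo import *
p,D=snap('wrist','chk');c=bot.calibration('wrist');print(bot.state()['tcp_pos'])
P=cloud(c,D)-O;F=np.stack([P@X,P@Y,P@N],-1);r=np.hypot(F[...,0],F[...,1])
ear=(abs(F[...,2]-.05)<.004)&(r>.015)&(abs(F[...,0])<.02)&(abs(F[...,1])<.02);print('ear',np.median(F[ear][:,2]),ear.sum())
h,e=np.histogram(F[(r<.016)&(D>0)][:,2],np.arange(.04,.1,.001));print([(round(a,3),int(b)) for a,b in zip(e,h) if b>8])
top=(F[...,2]>.07)&(r<.03)&(F[...,2]<.1);q=F[top];t=np.percentile(q[:,2],90);k=q[abs(q[:,2]-t)<.002];print('top',t,(k.min(0)+k.max(0))/2,np.ptp(k,axis=0))
b=(abs(F[...,2]-.038)<.003)&(abs(F[...,0])<.04)
for y in (-.128,-.1,-.04): m=b&(abs(F[...,1]-y)<.006);print(y,np.percentile(F[m][:,0],[3,97]))
E
python3 chk.py
```

```text
clock: 35.6
tcp_pos: [0.5677, 0.0631, 0.2279]
tcp_rot: [-3.141, -0.001, -0.106]
wrist_force: [1.1, -0.6, -0.7]
gripper_width: 0.4
finger_force: 0.0
clock: 35.85
tcp_pos: [0.568, 0.0626, 0.2259]
tcp_rot: [3.141, 0.0, -0.107]
wrist_force: [1.1, 0.4, -1.2]
gripper_width: 0.398
finger_force: 0.0
[0.5677 0.0626 0.2253]
ear 0.04926414715064187 1396
[(np.float64(0.047), 14), (np.float64(0.048), 202), (np.float64(0.049), 333), (np.float64(0.05), 75), (np.float64(0.051), 24), (np.float64(0.052), 94), (np.float64(0.053), 161), (np.float64(0.054), 43), (np.float64(0.055), 20), (np.float64(0.056), 26), (np.float64(0.057), 15), (np.float64(0.058), 11), (np.float64(0.059), 23), (np.float64(0.06), 19), (np.float64(0.061), 22), (np.float64(0.062), 18), (np.float64(0.063), 24), (np.float64(0.064), 19), (np.float64(0.065), 19), (np.float64(0.066), 19), (np.float64(0.067), 22), (np.float64(0.068), 17), (np.float64(0.069), 22), (np.float64(0.07), 20), (np.float64(0.071), 19), (np.float64(0.072), 18), (np.float64(0.073), 27), (np.float64(0.074), 18), (np.float64(0.075), 22), (np.float64(0.076), 22), (np.float64(0.077), 21), (np.float64(0.078), 26), (np.float64(0.079), 20), (np.float64(0.08), 25), (np.float64(0.081), 32), (np.float64(0.082), 148), (np.float64(0.083), 273), (np.float64(0.084), 55)]
top 0.08385811475092056 [-0.003   0.0003  0.0833] [0.0181 0.017  0.0029]
-0.128 [-0.0152  0.0131]
-0.1 [-0.0156  0.013 ]
-0.04 [-0.0156  0.0123]
```

The collar top is 4.0 mm and the grip top 34 mm above the ear, so the pin is fully home, and the bar is still at its stop. One last check on the bottle and rack, then I'll hand in.

```bash
python3 - <<'E'
from geo import *
p,D=snap('top','tend');c=bot.calibration('top');P=cloud(c,D)
ok=D>0
m=ok&(P[...,2]>.14)&(P[...,2]<.165)&(abs(P[...,0]-.463)<.05)&(abs(P[...,1]+.326)<.05);print('cap',m.sum(),P[m].mean(0))
for n,x,y in(('short',.5156,.3455),('screw',.5288,.2922)):
  m=ok&(abs(P[...,0]-x)<.012)&(abs(P[...,1]-y)<.012);print(n,np.percentile(P[m][:,2],95))
if ok.any() : print(bot.finish_job())
E
```

```text
cap 186 [ 0.4654 -0.3222  0.1516]
short 0.07785863712728562
screw 0.07362348579854466
the job is handed in; nothing more can be done
None
```

I handed the job in at about 36 s of the 72 s allowed: the bottle stands cap up on the mat, the bar is at its stop, the long pin's collar sits on the upper ear, and I left the short pin, screw and loose cover plate alone; no verdict was returned.

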